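# Load a row of copper boxes with a pusher bar through a guide tube

## Task

Take the aluminium bar from its wooden saddle, feed it endwise through the guide tube under the bench lamp, and with it push the three copper boxes along the deck as one straight row until the lead box is up against the end stop and no gaps are left. Then let go, leaving the bar lying in the tube with its nose out of the far end. Do not touch the boxes with the gripper, and leave the other things on the table where they are.

Things in the scene. Friction and masses are not known exactly. Their poses are not given: they have to be found in the camera images.
- loader: fixed loading stand, steel and grey: guide tube, then a deck with an end stop, and a lamp above the tube's mouth. Origin on the table straight below the centre of the tube's mouth; +x away from the robot, z up; the bar is fed along its -y. Before the mouth (y > 0) only low things (under 55 mm) stand below the bar's path
- tube_mouth (a point): centre of the guide tube's mouth, where the bar goes in, 140 mm above the table; axes as the stand's. The round steel tube lies level, 50 mm long, from y = 0 to -50 mm; straight bore 20 mm across, with a 12 mm long flared mouth (28 mm across at y = 0); 38 mm across outside at the mouth, on a post 44 mm wide
- tube_exit (a point): centre of the tube's far end, 140 mm above the table. Beyond it a level steel deck, 110 mm wide, no side rails, top 115 mm above the table, runs to the end stop, stand's y = -53 to -283 mm
- stop_face (a point): point on the upright end stop's face in line with the tube axis, 140 mm above the table, 283 mm from the mouth; with all three boxes home the rear face of the row is 168 mm from it, 65 mm beyond the tube's far end
- lamp_head (a point): centre of the fixed white lamp head, a level box 60 (stand's x) x 180 (y) x 30 mm, underside 160 mm above the tube axis, edge nearest the robot 12 mm nearer than that axis, y = -10 to +170 mm; thin post at x = +130, y = +80 mm. An upright gripper does not fit beneath: lean it back towards the robot 30 to 45 degrees
- bar_center (a point): plain round aluminium bar, 16 mm across, 200 mm long, about 0.12 kg, alike at both ends; this point is its centre, y along the bar. It starts level, 50 mm above the table, roughly along the robot's y (+y end to the left), in the groove of the wooden saddle, both ends overhanging; it lifts straight up
- saddle: fixed dark wooden block with a groove on top, 70 mm wide (x) x 64 mm long (y, along the bar) x 42 mm high, with 7 mm lips beside the bar; origin under its centre on the table
- lead_box_center (a point): square lidded copper box 56 x 56 x 50 mm, about 0.18 kg, nearest the end stop, standing loose on the deck; point at its centre, half-way up (140 mm above the table); z up, y along the row
- middle_box_center (a point): the same copper box, middle of the row, 1 to 4 mm gap to the next
- tail_box_center (a point): the same copper box, nearest the guide tube, its near face 10 to 30 mm beyond the tube's far end at the start
- dish: bystander: white ceramic dish, 100 mm across, 18 mm high; origin under its centre
- spatula: bystander: spatula 180 mm long, lying
- vase: bystander: copper vase 116 mm across, 200 mm tall; origin under its centre
- jar: bystander: closed jar 64 mm across, 80 mm tall; origin under its centre
- card_tray: bystander: open paper-white tray 90 x 70 x 30 mm; origin under its centre
- wood_block: bystander: plain dark wooden block 130 x 70 x 40 mm; origin under its centre
- cup: bystander: white cup 70 mm across, 75 mm tall; origin under its centre
There are look-alikes about, which are no part of the job. Leave any green or red look-alike of the part that bears lead_box_center alone.

How it is judged:
By the outcome, as a careful person would: the job done as asked, in the order asked, and still so for the second after the job is handed in, with the robot touching nothing.
It also fails if it takes over 38 s, if anything falls off the work surface, if the arm or the gripper's body presses on something with over 40 N, if the wrist force passes 120 N, or if a joint passes its speed limit or range.

## Robot

A 7-joint arm with a two-finger parallel gripper is mounted at the origin on the work surface. World frame = base frame: x ahead of the robot, y to its left, z up, the work surface at z = 0. Lengths are in m, angles in degrees, forces in N, time in s.
With the tool pointing down it reaches from about 0.425 to 0.875 m from the base axis. Payload 4.7 kg.
Tool frame: the origin (TCP) lies at the very end of the fingers, on their centre line; the grasp point (between the pads) lies 19 mm behind it; z points along the fingers, y is the line along which they close (so a half turn about z gives the same grasp; the last joint's range is limited). The gripper opens to 87 mm and grips with 3 to 60 N. Pads are 19 mm wide; open, the fingers measure 117 mm over their backs; the gripper's body (75 mm by 190 mm) begins 51 mm behind the grasp point.
Start: joints at [75.751, 18.392, -4.016, 83.108, 1.295, 78.541, -3.26], TCP at [0.169, -0.628, 0.223] pointing down, gripper open.
Joint ranges: [-163.93, 163.93], [-17.29, 119.83], [-79.2, 71.16], [3.27, 140.29], [-89.18, 269.18], [5.43, 117.66], [-154.24, 154.24]. Speed limits (degrees/s): [147.25, 147.25, 180, 180, 180, 180, 180].

## Interface

Orientations are given as [roll, pitch, yaw] about the fixed x, y, z axes, in that order (R = Rz(yaw) Ry(pitch) Rx(roll)).
In Python, from cell import telemetry, cams, env gives the robot as it stands.
- The arm moves only by the tool arm_command, never from a script. Its argument "series" is text: rows parted by semicolons, each of 5 numbers parted by spaces: the shift along the tool's x, y, z in mm, then the turn about the tool's z in rad, then the closure in counts, from 0 (fully open) to 255 (shut). A call has 1 to 20 rows; each row shifts and turns the commanded pose from where the row before left it, along the tool's axes as they then stand; what a row does not reach is not made up. A row lasts 1/12 s, in which the tool goes at most 41.7 mm and 7.16 degrees, less where a joint would pass 70% of its speed; a pose out of reach is approached as far as the arm can. A call is refused whole if a number of a shift passes 41.7 or a number of a turn 0.125, either way. A call with a gripper value outside its range is refused whole. The fingers move at their own pace and stop on an object; "squeeze" is the grip in N (left out, the last holds). Time passes only in rows, so rows that do not move let the fingers close. It gives the time, the measured TCP pose, the force, the opening and the grip force at its end, in the units of the state.
- telemetry.get_obs(): the state, without advancing time (a new reading comes with each control period).
- cams.read_camera(name): name is "side" or "top"; returns the picture (420x560x3 uint8, blue, green, red); there is no depth.
- cams.calibration(name): a dict with "K" (3x3 intrinsics, pixels), "dist" ([k1, k2, p1, p2, k3] as OpenCV has them; the pictures are not rectified), "origin" and "rotation" of the camera in the world. Camera axes: x right, y down, z forward; pixel columns grow to the right and rows downward; lengths in m; the calibration is good to about 2 mm. A picture is of the moment at which its call begins. calibration takes no time and is no camera call.
- env.sign_off(): hands the job in; it is judged then, once.
The state is a dict: "time_s": time; "qpos": joint angles; "joint_velocities": joint speeds; "effort": joint torques, N m; "tool_pos": TCP position; "tool_rot": TCP orientation; "force": force on the tool from outside, world axes, zero at the start; "wrist_torque": the same for the moment, N m; "grip_width": finger opening in m; "grasp_force": force on a finger pad.
Only numpy, scipy, OpenCV 4.12 (cv2) and the standard library are available. Lean on these libraries where they do the work, as an engineer would, in place of code of your own. Each camera call takes 0.05 s, during which the arm holds its last target. There are 200 camera calls.

## Working session

There is one attempt and no reset: what is moved stays moved. The work goes in short steps, Python scripts to look and compute and a tool call to move; the robot and the scene stay as the last step left them, time stands still between calls to the robot, and variables do not carry over. Pictures are saved under pics/ and viewed, at most 10 in all, crops included, and the job is handed in when it is done.

Besides the shell and the picture viewer there is one more tool, called after "Emit:" as a command line: name --argument value ..., lists and objects as JSON in quotes. arm_command: Moves the arm, as the interface text tells. Its arguments: {"type":"object","properties":{"series":{"type":"string"},"squeeze":{"type":"number"}},"required":["series"]}

```bash
ls; mkdir -p pics; python3 - <<'E'
from cell import telemetry, cams, env
import cv2
for n in("side","top"):
    im=cams.read_camera(n); cv2.imwrite(f"pics/{n}0.png",im); c=cams.calibration(n); print(n,c)
o=telemetry.get_obs(); print({k:o[k] for k in("time_s","tool_pos","tool_rot","force","grip_width")})
E
```

```text
pics
side {'K': array([[415.28706504,   0.        , 275.2078741 ],
       [  0.        , 415.28706504, 212.25560658],
       [  0.        ,   0.        ,   1.        ]]), 'dist': array([-0.00822861,  0.        ,  0.        ,  0.        ,  0.        ]), 'origin': array([-0.03149638,  0.65581503,  1.27235046]), 'rotation': array([-1.40957243e+02,  2.69685310e-02, -1.37787943e+02])}
top {'K': array([[463.11704349,   0.        , 279.95778219],
       [  0.        , 463.11704349, 210.09988989],
       [  0.        ,   0.        ,   1.        ]]), 'dist': array([-0.07774957,  0.        ,  0.        ,  0.        ,  0.        ]), 'origin': array([0.2979826 , 0.01544089, 1.64676001]), 'rotation': array([-169.28596222,   -0.66795549,  -91.12154038])}
{'time_s': 0.1, 'tool_pos': array([ 0.16867731, -0.62722868,  0.22156267]), 'tool_rot': array([-1.79900746e+02,  7.98128614e-03,  1.50621941e+01]), 'force': array([ 0.25046554,  0.0745611 , -0.0608604 ]), 'grip_width': 0.08703109518925024}
```

View pics/side0.png

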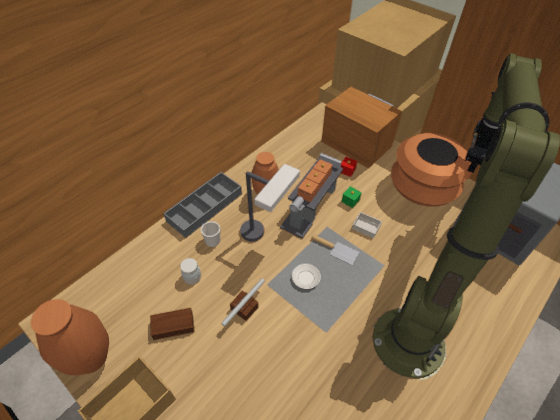

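View pics/top0.png

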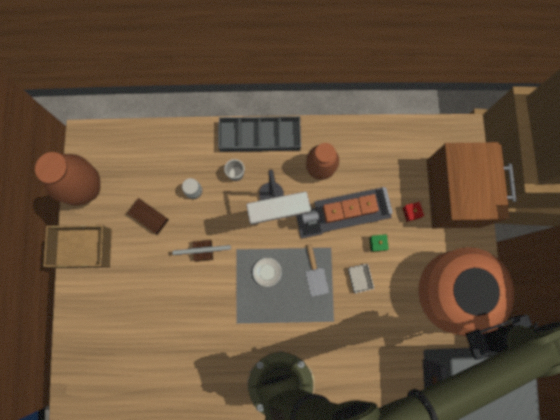

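Candidates. For the bar: the silver rod, side (243,303) / top (201,250); nothing else looks like it. For the boxes: the copper row, side (316,178) / top (351,207); red look-alike, side (348,166) / top (413,211); green look-alike, side (352,197) / top (379,243). Copper vases stand at top (322,160) and (70,180). The large pot is at (470,290). I choose the silver rod in its saddle and the three copper boxes on the deck, and check both in close crops.

```bash
cat > h.py <<'E'
import numpy as np, cv2
from scipy.spatial.transform import Rotation as R
from cell import telemetry, cams, env
def cam(n):
    c=cams.calibration(n); return c["K"],c["dist"],np.array(c["origin"]),R.from_euler("xyz",c["rotation"],degrees=True).as_matrix()
def ray(n,p):
    K,d,o,M=cam(n); q=cv2.undistortPoints(np.array([[p]],float),K,d)[0,0]
    v=M@np.array([q[0],q[1],1]); return o,v/np.linalg.norm(v)
def atz(n,p,z):
    o,v=ray(n,p); return o+v*(z-o[2])/v[2]
def tri(ps,pt):
    A=[];b=[]
    for n,p in(("side",ps),("top",pt)):
        o,v=ray(n,p); P=np.eye(3)-np.outer(v,v); A.append(P); b.append(P@o)
    A=np.vstack(A); b=np.hstack(b); x=np.linalg.lstsq(A,b,rcond=None)[0]
    return x,np.linalg.norm(A@x-b)
def proj(n,X):
    K,d,o,M=cam(n); return cv2.projectPoints(((np.array(X,float).reshape(-1,3)-o)@M),np.zeros(3),np.zeros(3),K,d)[0][:,0]
E
python3 - <<'E'
import cv2
from h import *
a=cv2.imread("pics/side0.png")[140:335,205:365]; b=cv2.imread("pics/top0.png")[150:300,160:400]
r=lambda i,f:cv2.resize(i,None,fx=f,fy=f,interpolation=cv2.INTER_CUBIC)
cv2.imwrite("pics/sc.png",r(a,3)); cv2.imwrite("pics/tc.png",r(b,3.3))
o=telemetry.get_obs(); print(proj("side",o["tool_pos"]),proj("top",o["tool_pos"]))
E
```

```text
[[472.67780356 162.25644953]] [[485.35436596 334.6289724 ]]
```

View pics/sc.png

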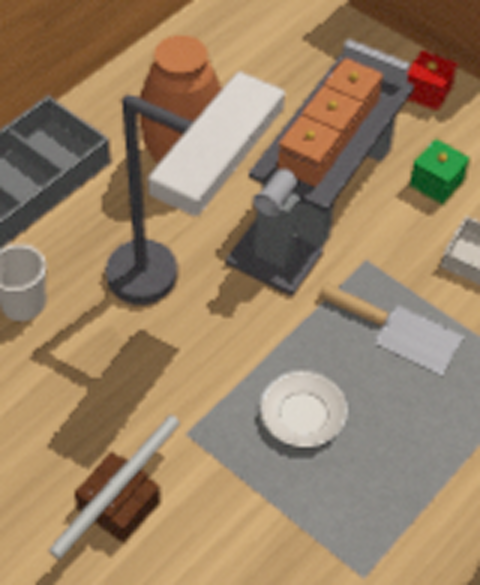

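View pics/tc.png

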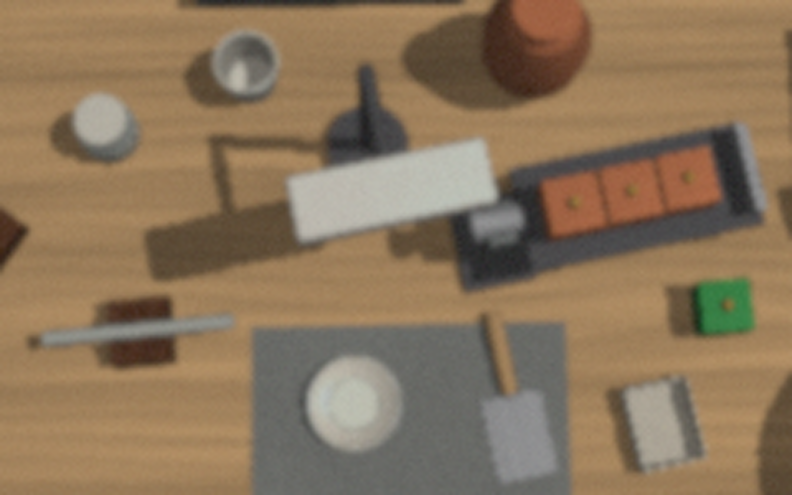

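The crops confirm the choice. The rod lies on its saddle with ends at side crop (174,422) and (57,550), and top crop (232,321) and (42,340). The copper row is on the deck, with the tube at side crop (275,190) and the lamp slab above it. The red and green boxes are off to the side.

```bash
python3 - <<'E'
from h import *
from scipy.optimize import least_squares
S=lambda u,v:((u+.5)/3-.5+205,(v+.5)/3-.5+140)
T=lambda u,v:((u+.5)/3.3-.5+160,(v+.5)/3.3-.5+150)
np.set_printoptions(precision=4,suppress=True)
a,ea=tri(S(174,422),T(231,321)); b,eb=tri(S(57,549),T(42,340))
print("bar",a,ea,b,eb,(a+b)/2,np.linalg.norm(a-b),np.degrees(np.arctan2(-(a-b)[0]*-1,-(a-b)[1])))
print("knobs",[tri(S(*p),T(*q)) for p,q in(((309,135),(574,202)),((332,105),(631,190)),((353,77),(687,177)))])
# lamp: TL,TR,BR,BL in top; side
pts=[(.048,.17,.33),(.048,-.01,.33),(-.012,-.01,.33),(-.012,.17,.33)]
top=[T(287,178),T(484,138),T(498,200),T(299,243)]
side=[S(150,182),S(240,72),S(285,94),S(196,203)]
for s,t in zip(side,top): print("lamp",tri(s,t))
# box row outer top corners
print("tail",[atz("top",T(*p),.165) for p in((542,182),(552,240),(713,147),(722,203))])
P=np.array(pts)
def W(v): return P@R.from_euler("z",v[2]).as_matrix().T+[v[0],v[1],v[3]]
def f(v): return np.r_[(proj("top",W(v))-top).ravel(),(proj("side",W(v))-side).ravel()]
r=least_squares(f,[.5,-.1,.2,0]); print("stand",r.x,np.degrees(r.x[2]),f(r.x).round(1))
v=r.x
Q=np.array([(0,0,.14),(0,-.05,.14),(0,-.283,.14),(0,0,0.159),(0,-.05,.159),(-.055,-.283,.115),(.055,-.053,.115)]); Q=Q@R.from_euler("z",v[2]).as_matrix().T+[v[0],v[1],0]
print(Q[0],Q[2]); print("top crop",(proj("top",Q)-[160,150])*3.3); print("side crop",(proj("side",Q)-[205,140])*3)
o=telemetry.get_obs();print(o["tool_rot"],o["qpos"])
E
```

```text
bar [0.472  0.1668 0.0466] 0.002477350832312206 [0.4536 0.3621 0.0611] 0.0028713888915950286 [0.4628 0.2644 0.0539] 0.19668873312323412 5.394538299674258
knobs [(array([ 0.5716, -0.1824,  0.1661]), np.float64(0.000926516891312617)), (array([ 0.5823, -0.2396,  0.1671]), np.float64(0.001300215897760881)), (array([ 0.5944, -0.2966,  0.1658]), np.float64(0.001767532891294158))]
lamp (array([0.5683, 0.091 , 0.3179]), np.float64(0.0030379233554390767))
lamp (array([ 0.6008, -0.084 ,  0.3241]), np.float64(0.0021962395616092474))
lamp (array([ 0.5456, -0.0949,  0.3195]), np.float64(0.00178018315321491))
lamp (array([0.5109, 0.0818, 0.3221]), np.float64(0.00011779201211379494))
tail [array([ 0.5931, -0.1513,  0.165 ]), array([ 0.5348, -0.159 ,  0.165 ]), array([ 0.6258, -0.3241,  0.165 ]), array([ 0.5688, -0.3297,  0.165 ])]
stand [ 0.5541 -0.0836  0.1906 -0.0095] 10.920355556355908 [-0.1  0.2  0.3 -0.1  0.5  0.8  0.3  0.4 -1.2 -0.6 -1.   0.3  0.1 -0.2
  0.3  0.3]
[ 0.5541 -0.0836  0.14  ] [ 0.6077 -0.3615  0.14  ]
top crop [[472.2362 225.0717]
 [520.8419 214.9057]
 [744.1292 168.1136]
 [473.4039 221.8299]
 [522.6057 211.5449]
 [751.7053 224.5796]
 [509.4792 166.9168]]
side crop [[264.4329 201.7834]
 [285.047  174.4696]
 [372.072   59.1532]
 [264.97   191.4018]
 [285.7789 164.0051]
 [407.9396  88.3409]
 [246.365  168.7251]]
[-179.9007    0.008    15.0622] [75.7513 18.4369 -4.0173 83.1662  1.2982 78.5416 -3.2584]
```

```bash
cat >> h.py <<'E'
def state():
    o=telemetry.get_obs(); M=R.from_euler("xyz",o["tool_rot"],degrees=True).as_matrix(); return o,np.array(o["tool_pos"]),M
def plan(wps,p=None,M=None,step=40):
    """wps: (world pos, total turn about tool z in deg, closure); prints rows"""
    o,p0,M0=state(); p=p0 if p is None else p; M=M0 if M is None else M
    for q,t,c in wps:
        q=np.array(q,float); n=int(max(np.ceil(np.linalg.norm(q-p)*1000/step),np.ceil(abs(t)/7),1))
        dt=round(np.radians(t)/n,3); out=[]; start=p.copy()
        for i in range(n):
            tgt=start+(q-start)*(i+1)/n; s=np.round(M.T@(tgt-p)*1000); p=p+M@s/1000; M=M@R.from_euler("z",dt).as_matrix()
            out.append("%d %d %d %g %d"%(*s,dt,c))
        print(n,"; ".join(out))
    print("end",p.round(4),"toolz",M[:,2].round(3),"toolx",M[:,0].round(3))
    return p,M
E
python3 - <<'E'
from h import *
print(tri((437,152),(476,292)))
p,M=plan([((.2,-.6,.43),0,0),((.50,-.2,.46),-40,0),((.50,.1,.42),-20,0),((.468,.312,.16),-20.4,0)])
E
```

```text
(array([ 0.29874606, -0.61956983,  0.19600403]), np.float64(9.182551390820765e-05))
6 6 -3 -35 0 0; 6 -3 -34 0 0; 7 -3 -35 0 0; 6 -3 -35 0 0; 6 -3 -35 0 0; 6 -4 -34 0 0
13 30 -24 -2 -0.054 0; 32 -22 -3 -0.054 0; 32 -20 -2 -0.054 0; 34 -18 -2 -0.054 0; 35 -17 -3 -0.054 0; 35 -15 -2 -0.054 0; 37 -13 -2 -0.054 0; 37 -10 -2 -0.054 0; 37 -9 -3 -0.054 0; 38 -7 -2 -0.054 0; 38 -5 -2 -0.054 0; 38 -2 -3 -0.054 0; 39 -1 -2 -0.054 0
8 31 -21 5 -0.044 0; 32 -20 5 -0.044 0; 32 -19 5 -0.044 0; 33 -17 5 -0.044 0; 35 -16 5 -0.044 0; 34 -14 5 -0.044 0; 36 -12 5 -0.044 0; 35 -11 6 -0.044 0
9 22 -9 29 -0.04 0; 22 -9 29 -0.04 0; 23 -7 29 -0.04 0; 23 -7 29 -0.04 0; 23 -6 28 -0.04 0; 23 -5 29 -0.04 0; 24 -4 29 -0.04 0; 23 -3 29 -0.04 0; 24 -2 29 -0.04 0
end [0.4676 0.312  0.1599] toolz [-0.001  0.002 -1.   ] toolx [-0.106  0.994  0.002]
```

Emit:
arm_command --series "0 0 -33 0 0; 0 0 -35 0 0; 6 -3 -35 0 0; 6 -3 -35 0 0; 6 -3 -30 0 0; 12 -8 -25 0 0; 30 -24 0 -0.054 0; 32 -22 0 -0.054 0; 32 -20 0 -0.054 0; 34 -18 0 -0.054 0; 35 -17 0 -0.054 0; 35 -15 0 -0.054 0; 37 -13 0 -0.054 0; 37 -10 0 -0.054 0; 37 -9 0 -0.054 0; 38 -7 0 -0.054 0; 38 -5 0 -0.054 0; 38 -2 0 -0.054 0; 38 0 0 -0.054 0"

```text
time_s: 1.68
tool_pos: [0.4947, -0.2034, 0.4154]
tool_rot: [-180.0, 0.0, 55.4]
force: [0.8, -0.6, -0.3]
grip_width: 0.0867
grasp_force: 0.0
```

```bash
python3 - <<'E'
from h import *
p,M=plan([((.50,.1,.40),-20,0),((.457,.329,.13),-20,0)])
E
```

```text
8 32 -21 2 -0.044 0; 32 -20 2 -0.044 0; 33 -18 2 -0.044 0; 34 -16 2 -0.044 0; 35 -15 2 -0.044 0; 36 -14 1 -0.044 0; 36 -12 2 -0.044 0; 36 -10 2 -0.044 0
9 23 -11 30 -0.039 0; 24 -10 30 -0.039 0; 25 -9 30 -0.039 0; 24 -8 30 -0.039 0; 25 -8 30 -0.039 0; 25 -6 30 -0.039 0; 26 -5 30 -0.039 0; 25 -4 30 -0.039 0; 26 -4 30 -0.039 0
end [0.4566 0.3289 0.1302] toolz [-0. -0. -1.] toolx [-0.099  0.995 -0.   ]
```

Emit:
arm_command --series "32 -21 2 -0.044 0; 32 -20 2 -0.044 0; 33 -18 2 -0.044 0; 34 -16 2 -0.044 0; 35 -15 2 -0.044 0; 36 -14 1 -0.044 0; 36 -12 2 -0.044 0; 36 -10 2 -0.044 0; 23 -11 30 -0.039 0; 24 -10 30 -0.039 0; 25 -9 30 -0.039 0; 24 -8 30 -0.039 0; 25 -8 30 -0.039 0; 25 -6 30 -0.039 0; 26 -5 30 -0.039 0; 25 -4 30 -0.039 0; 26 -4 30 -0.039 0; 0 0 0 0 0"

```text
time_s: 3.18
tool_pos: [0.4508, 0.3306, 0.1243]
tool_rot: [-179.4, -0.0, 96.1]
force: [-1.3, -0.5, 0.0]
grip_width: 0.0871
grasp_force: 0.0
```

```bash
python3 - <<'E'
from h import *
r=lambda i,f:cv2.resize(i,None,fx=f,fy=f,interpolation=cv2.INTER_CUBIC)
o,p,M=state(); print(p,o["tool_rot"],o["qpos"])
a=cams.read_camera("side");b=cams.read_camera("top")
for n in("side","top"): print(n,proj(n,p),proj(n,p+M@[0,0,-.019]))
cv2.imwrite("pics/c1.png",np.hstack([r(a[250:350,190:290],4),r(b[200:300,150:250],4)]))
E
```

```text
[0.45080835 0.33055538 0.12429572] [-1.79375317e+02 -3.85258372e-02  9.60923285e+01] [  7.78324769  19.88910714 -54.81554982 101.33934644  16.9573279
  68.25305713 -45.84056883]
side [[229.24554061 306.87874482]] [[228.64065507 303.9434692 ]]
top [[178.07053533 252.05257952]] [[176.87719964 251.42283251]]
```

View pics/c1.png

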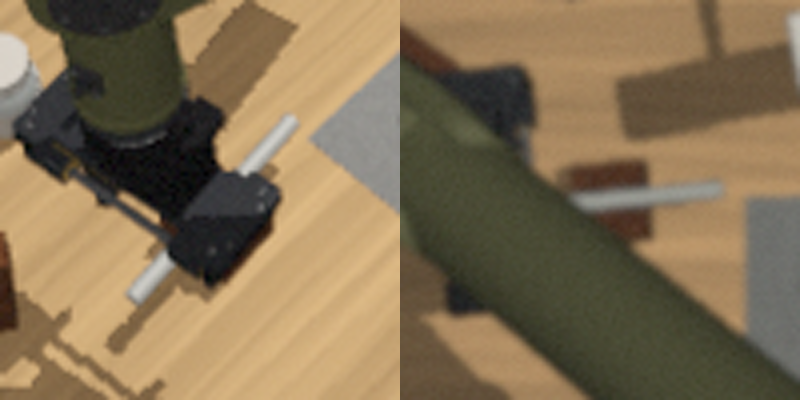

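Emit:
arm_command --series "-1 3 31 0.01 0; -1 3 31 0 0; 0 0 31 0 0; 0 0 0 0 0; 0 0 0 0 255; 0 0 0 0 255; 0 0 0 0 255; 0 0 0 0 255; 0 0 0 0 255; 0 0 0 0 255; 0 0 0 0 255; 0 0 0 0 255; 0 0 0 0 255" --squeeze 50

```text
time_s: 4.37
tool_pos: [0.4635, 0.3258, 0.0375]
tool_rot: [-180.0, 0.0, 95.0]
force: [-0.3, -0.5, -0.5]
grip_width: 0.0349
grasp_force: 0.0
```

Emit:
arm_command --series "0 -5 5 0 255; 0 0 0 0 255; 0 0 0 0 255; 0 0 0 0 255; 0 0 0 0 255; 0 0 0 0 255"

```text
time_s: 4.87
tool_pos: [0.4584, 0.3254, 0.0324]
tool_rot: [-180.0, 0.0, 95.0]
force: [0.3, 0.3, -1.1]
grip_width: 0.015
grasp_force: 50.0
```

Emit:
arm_command --series "0 0 -20 0 255; 0 0 -30 0 255; 0 0 -40 0 255; 0 0 -40 -0.02 255; 0 0 -40 -0.02 255; 0 0 -40 -0.02 255; 0 0 -40 -0.02 255; 0 0 -40 -0.02 255; 0 0 -40 0 255; 0 0 -40 0 255; 0 0 -40 0 255; 0 0 0 0 255"

```text
time_s: 5.87
tool_pos: [0.4596, 0.3274, 0.4503]
tool_rot: [179.4, -0.3, 100.7]
force: [-0.1, 0.9, -1.0]
grip_width: 0.0149
grasp_force: 50.0
```

```bash
python3 - <<'E'
from h import *
o,p,M=state(); print(p,o["tool_rot"],o["qpos"],o["grip_width"])
p,M=plan([((.687,.132,.45),0,255)])
E
```

```text
[0.45964565 0.32739245 0.45026213] [179.40880841  -0.30662567 100.70484687] [  8.78647535  13.52190869 -58.97945252  69.50951218  11.9769265
 102.4900364  -36.01260172] 0.014935146893779526
8 -29 23 0 0 255; -30 24 0 0 255; -29 23 0 0 255; -29 24 0 0 255; -29 23 1 0 255; -30 23 0 0 255; -29 24 0 0 255; -29 23 0 0 255
end [0.6869 0.1322 0.4499] toolz [ 0.009  0.007 -1.   ] toolx [-0.186  0.983  0.005]
```

Emit:
arm_command --series "-29 23 0 0 255; -30 24 0 0 255; -29 23 0 0 255; -29 24 0 0 255; -29 23 1 0 255; -30 23 0 0 255; -29 24 0 0 255; -29 23 0 0 255; 0 0 0 0 255"

```text
time_s: 6.62
tool_pos: [0.6917, 0.1218, 0.4372]
tool_rot: [-179.9, 0.2, 100.0]
force: [1.6, -1.5, -3.2]
grip_width: 0.0148
grasp_force: 50.0
```

```bash
python3 - <<'E'
from h import *
o,p,M=state(); print(p,o["tool_rot"],o["qpos"],o["grip_width"])
E
```

```text
[0.69172854 0.1217742  0.43716138] [-1.79864836e+02  1.79796814e-01  1.00006421e+02] [ 11.78804892  32.71081902 -49.83559924  46.54537076  26.04865247
 109.18206078 -14.08245539] 0.014788119220953553
```

Emit:
arm_command --series "0 30 -25 0 255; 0 30 -25 0 255; 0 30 -25 0 255; 0 30 -25 0 255; 0 0 0 0 255"

```text
time_s: 7.03
tool_pos: [0.7343, 0.117, 0.4435]
tool_rot: [-176.7, -1.1, 98.2]
force: [1.0, -1.9, -1.5]
grip_width: 0.0147
grasp_force: 50.0
```

```bash
python3 - <<'E'
from h import *
o,p,M=state(); print(p,o["tool_rot"],o["qpos"],o["grip_width"],M[:,2])
E
```

```text
[0.73431342 0.11700216 0.44351786] [-176.6839078    -1.13158833   98.19059435] [ -5.45802318  38.86218626 -15.54534775  28.94040905   8.91994413
 116.07453757  -5.98896383] 0.01470049237151099 [-0.0600632   0.0112736  -0.99813091]
```

Emit:
arm_command --series "0 0 -30 0 255; 0 0 -30 0 255; 0 0 -30 0 255; 0 0 0 0 255"

```text
time_s: 7.37
tool_pos: [0.717, 0.1183, 0.4901]
tool_rot: [-178.9, -1.8, 98.7]
force: [0.1, 0.2, 1.5]
grip_width: 0.015
grasp_force: 50.0
```

```bash
python3 - <<'E'
from h import *
o,p,M=state(); print(p,o["tool_rot"],o["qpos"],o["grip_width"],M[:,2])
E
```

```text
[0.71696609 0.11833164 0.49010528] [-178.91578927   -1.7561788    98.71079187] [-12.8730716   35.95376463   7.17297789  27.60010653  -6.69403555
 117.63900081  -1.34450447] 0.014993781587254519 [-0.02334412  0.02742172 -0.99935134]
```

Emit:
arm_command --series "0 0 -40 0 255; 0 0 -40 0 255; 0 0 -40 0 255; 0 0 -40 0 255; 0 0 0 0 255"

```text
time_s: 7.78
tool_pos: [0.6715, 0.1084, 0.5772]
tool_rot: [174.8, -2.0, 98.9]
force: [-1.0, -0.1, 0.5]
grip_width: 0.0144
grasp_force: 50.0
```

```bash
python3 - <<'E'
from h import *
o,p,M=state(); print(p,o["tool_rot"],o["qpos"],o["grip_width"],M[:,2])
E
```

```text
[0.67146143 0.10839917 0.57718514] [174.75406683  -2.02560409  98.8640403 ] [-13.16429701  27.43220292   7.05992139  29.77158373  -6.13112233
 117.64233814  -1.3667058 ] 0.014372825592586177 [ 0.08491528  0.04886629 -0.99518917]
```

Emit:
arm_command --series "0 25 -30 0 255; 0 25 -30 0 255; 0 25 -30 0 255; 0 25 -30 0 255; 0 25 -30 0 255; 0 25 -30 0 255; 0 0 0 0 255"

```text
time_s: 8.37
tool_pos: [0.7168, 0.1103, 0.6362]
tool_rot: [164.9, -2.2, 98.8]
force: [-0.1, -1.2, -0.9]
grip_width: 0.0148
grasp_force: 50.0
```

```bash
python3 - <<'E'
from h import *
o,p,M=state(); print(p,o["tool_rot"],o["qpos"],o["grip_width"],M[:,2])
E
```

```text
[0.71682942 0.11027196 0.63621309] [164.93357365  -2.19729368  98.77417052] [-12.51975744  32.73156112  12.63823337  14.86933824 -11.83723496
 117.58315859  -1.15466987] 0.014844134634689572 [ 0.25124928  0.07624052 -0.96491512]
```

Emit:
arm_command --series "0 15 -38 0 255; 0 15 -38 0 255; 0 15 -38 0 255; 0 15 -38 0 255; 0 15 -38 0 255; 0 15 -38 0 255; 0 15 -38 0 255; 0 15 -38 0 255; 0 0 0 0 255"

```text
time_s: 9.12
tool_pos: [0.629, 0.0881, 0.7861]
tool_rot: [151.6, -2.3, 98.8]
force: [-2.0, -0.0, 0.8]
grip_width: 0.0151
grasp_force: 50.0
```

```bash
python3 - <<'E'
from h import *
o,p,M=state(); print(p,o["tool_rot"],o["qpos"],o["grip_width"],M[:,2],M[:,0],M[:,1])
E
```

```text
[0.6289852  0.08807772 0.7861169 ] [151.60163936  -2.27661153  98.81737311] [-13.09293712  21.90508182  16.01782523  12.37141043 -13.84651374
 117.65301255  -0.99748597] 0.015064862934232592 [ 0.46462204  0.10743308 -0.87896786] [-0.15316449  0.98740197  0.03972391] [0.87216226 0.11617006 0.47522365]
```

Emit:
arm_command --series "0 18 -36 -0.006 255; 0 18 -36 -0.006 255; 0 18 -36 -0.006 255; 0 18 -36 -0.006 255; 0 18 -36 -0.006 255; 0 18 -36 -0.006 255; 0 0 0 0 255"

```text
time_s: 9.7
tool_pos: [0.5602, 0.0734, 0.8756]
tool_rot: [142.2, -1.1, 100.5]
force: [-1.8, -0.1, 0.6]
grip_width: 0.0144
grasp_force: 50.0
```

```bash
python3 - <<'E'
from h import *
o,p,M=state(); print(p,o["tool_rot"],o["qpos"],o["grip_width"],M[:,2],M[:,0],M[:,1])
E
```

```text
[0.56019048 0.07344397 0.87560597] [142.22400009  -1.09996535 100.53598953] [-13.83425824  15.81204864  20.92216644   9.22630743 -17.64917771
 117.65575569   1.03125812] 0.014386792201111139 [ 0.59947363  0.12692901 -0.79026602] [-0.18281941  0.98295908  0.01919684] [0.7792358  0.13296797 0.61246314]
```

```bash
python3 - <<'E'
from h import *
p,M=plan([((.47,.135,.50),0,255),((.463,.135,.20),0,255)])
E
```

```text
10 7 -29 25 0 255; 7 -29 25 0 255; 7 -30 25 0 255; 7 -29 25 0 255; 7 -29 25 0 255; 7 -29 25 0 255; 7 -29 25 0 255; 7 -30 25 0 255; 7 -29 26 0 255; 7 -29 25 0 255
8 -1 -24 29 0 255; 0 -23 29 0 255; -1 -24 29 0 255; 0 -24 29 0 255; -1 -23 29 0 255; -1 -24 29 0 255; 0 -24 29 0 255; -1 -23 29 0 255
end [0.463  0.1347 0.2006] toolz [ 0.599  0.127 -0.79 ] toolx [-0.183  0.983  0.019]
```

Emit:
arm_command --series "7 -29 25 0 255; 7 -29 25 0 255; 7 -30 25 0 255; 7 -29 25 0 255; 7 -29 25 0 255; 7 -29 25 0 255; 7 -29 25 0 255; 7 -30 25 0 255; 7 -29 25 0 255; 7 -29 25 0 255; 0 0 0 0 255"

```text
time_s: 10.62
tool_pos: [0.5159, 0.1304, 0.6391]
tool_rot: [143.9, -1.4, 99.5]
force: [0.5, -1.3, -2.3]
grip_width: 0.0148
grasp_force: 50.0
```

```bash
python3 - <<'E'
from h import *
o,p,M=state(); print(p,o["tool_rot"],o["qpos"],o["grip_width"],M[:,2],M[:,0])
plan([((.463,.135,.20),0,255)])
E
```

```text
[0.51589645 0.13043466 0.63907688] [143.86504778  -1.35711041  99.53672807] [ -7.79227328 -17.1141747   -8.22308178  79.06932879   0.5682926
  81.8361102   -7.2445725 ] 0.014835898770548903 [ 0.57837032  0.11656301 -0.80740376] [-0.16563333  0.98590297  0.02368383]
12 0 -25 27 0 255; 0 -25 27 0 255; 1 -25 27 0 255; 0 -25 27 0 255; 0 -25 27 0 255; 0 -25 27 0 255; 1 -25 27 0 255; 0 -25 27 0 255; 0 -25 27 0 255; 0 -25 27 0 255; 1 -26 27 0 255; 0 -25 27 0 255
end [0.4624 0.135  0.2001] toolz [ 0.578  0.117 -0.807] toolx [-0.166  0.986  0.024]
```

```bash
python3 - <<'E'
from h import *
plan([((.515,.135,.42),0,255),((.463,.14,.30),0,255),((.463,.14,.18),0,255)])
E
```

```text
6 0 -22 29 0 255; 0 -21 30 0 255; 0 -22 29 0 255; 0 -21 30 0 255; 0 -22 29 0 255; -1 -21 30 0 255
4 3 -28 17 0 255; 3 -28 17 0 255; 2 -28 16 0 255; 3 -28 17 0 255
4 -1 -18 24 0 255; 0 -17 25 0 255; -1 -18 24 0 255; -1 -18 24 0 255
end [0.4627 0.1396 0.18  ] toolz [ 0.578  0.117 -0.807] toolx [-0.166  0.986  0.024]
```

Emit:
arm_command --series "0 -22 29 0 255; 0 -21 30 0 255; 0 -22 29 0 255; 0 -21 30 0 255; 0 -22 29 0 255; -1 -21 30 0 255; 3 -28 17 0 255; 3 -28 17 0 255; 2 -28 16 0 255; 3 -28 17 0 255; -1 -18 24 0 255; 0 -17 25 0 255; -1 -18 24 0 255; -1 -18 24 0 255; 0 0 0 0 255"

```text
time_s: 11.87
tool_pos: [0.5252, 0.1631, 0.1937]
tool_rot: [148.7, -0.7, 99.6]
force: [-1.5, -1.9, -3.7]
grip_width: 0.0141
grasp_force: 49.6
```

```bash
python3 - <<'E'
from h import *
o,p,M=state(); print(p,o["tool_rot"],o["qpos"],o["grip_width"],M[:,2],M[:,0])
r=lambda i,f:cv2.resize(i,None,fx=f,fy=f,interpolation=cv2.INTER_CUBIC)
a=cams.read_camera("side");b=cams.read_camera("top")
cv2.imwrite("pics/c2.png",np.vstack([np.hstack([r(a[150:290,220:360],2.8),r(b[150:290,180:320],2.8)])]))
E
```

```text
[0.52516777 0.16311101 0.19371732] [148.72240793  -0.68976278  99.5532747 ] [-13.79951431 -14.03802989  -9.7212271  126.20226437   7.36606733
  37.31183625 -19.1686515 ] 0.0140578151220806 [ 0.51027713  0.09631234 -0.85460001] [-0.16595258  0.98606025  0.01203834]
```

View pics/c2.png

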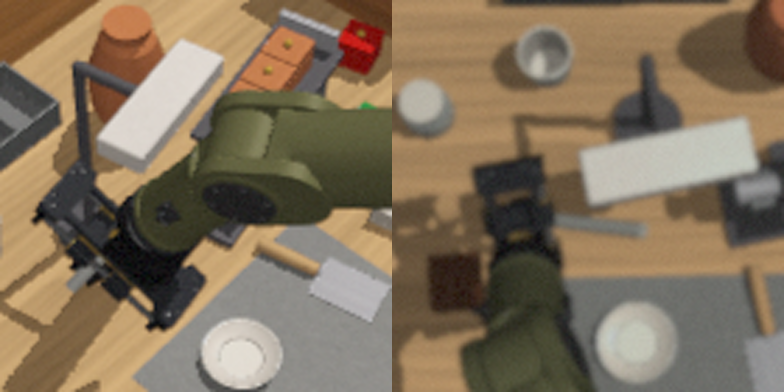

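```bash
cat >> h.py <<'E'
MOUTH=np.array([.5541,-.0836,.14]); RS=R.from_euler("z",10.92,degrees=True).as_matrix()
def nose(p,M): return p-.019*M[:,2]-.161*M[:,0]
def stand(X): return RS.T@(np.array(X)-MOUTH)*1000
def world(S): return MOUTH+RS@(np.array(S)/1000)
def rep():
    o,p,M=state(); print("t",o["time_s"],"nose(stand mm)",stand(nose(p,M)).round(1),"bar dir(stand)",(RS.T@M[:,0]).round(3),"tilt",np.degrees(np.arccos(-M[2,2])).round(1),"F",np.round(o["force"],1),"w",round(o["grip_width"],4),"q",np.round(o["qpos"]))
    return o,p,M
E
python3 - <<'E'
from h import *
o,p,M=rep()
M2=M@R.from_euler("z",-.023).as_matrix()
plan([(world((0,40,0))+.019*M2[:,2]+.161*M2[:,0],-1.35,255)],step=25)
E
```

```text
t 11.9667 nose(stand mm) [ 9.2 87.6 75.2] bar dir(stand) [0.024 1.    0.014] tilt 32.0 F [ 0.8 -0.1 -0.6] w 0.0142 q [-14. -14. -10. 126.   7.  37. -19.]
4 -12 -12 15 -0.006 255; -12 -13 14 -0.006 255; -12 -13 15 -0.006 255; -12 -12 15 -0.006 255
end [0.5268 0.1163 0.1244] toolz [ 0.52   0.1   -0.849] toolx [-0.186  0.982  0.002]
```

Emit:
arm_command --series "0 -12 15 -0.006 255; 0 -13 15 -0.006 255; 0 -13 15 -0.006 255; 0 -12 15 -0.005 255; -16 0 0 0 255; -16 0 0 0 255; -16 0 0 0 255; 0 0 0 0 255; 0 0 0 0 255"

```text
time_s: 12.72
tool_pos: [0.5305, 0.1163, 0.1273]
tool_rot: [147.7, -0.2, 100.5]
force: [-0.1, 0.5, -1.0]
grip_width: 0.0138
grasp_force: 49.6
```

```bash
python3 - <<'E'
from h import *
o,p,M=rep()
r=lambda i,f:cv2.resize(i,None,fx=f,fy=f,interpolation=cv2.INTER_CUBIC)
a=cams.read_camera("side");b=cams.read_camera("top")
n=nose(p,M); L=[n,n+.05*M[:,0],MOUTH]
for c in("side","top"): print(c,proj(c,L))
cv2.imwrite("pics/c3.png",np.hstack([r(a[165:235,265:335],5.6),r(b[185:255,240:310],5.6)]))
E
```

```text
t 12.7167 nose(stand mm) [ 3.4 39.8  2.8] bar dir(stand) [0.007 1.    0.003] tilt 32.3 F [-0.1  0.5 -1. ] w 0.0138 q [-12. -11.  -5. 133.   6.  26. -11.]
side [[286.66683179 213.85110146]
 [279.21773986 223.49701764]
 [293.14732161 207.26700684]]
top [[291.14960424 219.52226067]
 [276.27759377 222.51233947]
 [303.09807358 218.21121897]]
```

View pics/c3.png

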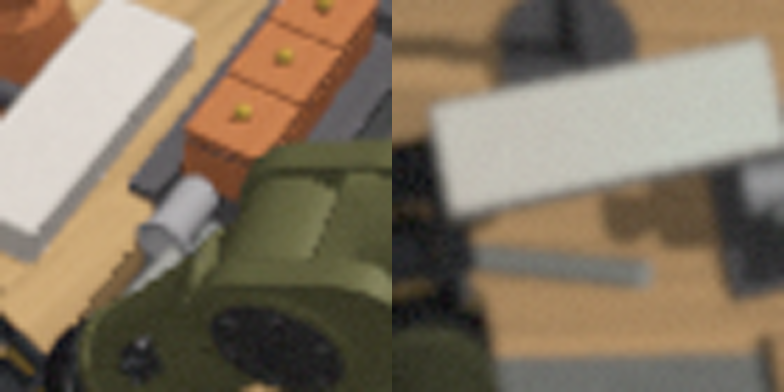

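The tool is where I expected, but the top view shows the bar's nose at about (286,234) instead of (291,220). The bar has swung nose-down in the pads. I'll work out the droop before fixing it.

```bash
python3 - <<'E'
from h import *
o,p,M=rep()
g=p-.019*M[:,2]
for ph in range(-5,45,5):
    d=-(M@R.from_euler("y",-ph,degrees=True).as_matrix())[:,0]
    d2=-(M@R.from_euler("y",ph,degrees=True).as_matrix())[:,0]
    for dd in (d,d2):
        if dd[2]<0.01: print(ph,dd.round(2),"nose",(g+.161*dd).round(3),"top",proj("top",g+.161*dd)[0].round(1),"mid",proj("top",g+.06*dd)[0].round(1),"side",proj("side",g+.161*dd)[0].round(1))
# observed mid visible start px
print((475-392)/5.6+240,258/5.6+185)
E
```

```text
t 12.8167 nose(stand mm) [ 3.  40.9  1.9] bar dir(stand) [0.004 1.    0.003] tilt 32.2 F [ 0.3  0.1 -1.3] w 0.0141 q [-12. -11.  -5. 133.   6.  26. -11.]
-5 [ 0.23 -0.97 -0.08] nose [ 0.557 -0.041  0.13 ] top [290.  218.2] mid [260.6 225.3] side [284.6 215.7]
0 [ 0.19 -0.98 -0.  ] nose [ 0.549 -0.043  0.142] top [290.8 219.8] mid [260.8 225.9] side [286.6 214.3]
0 [ 0.19 -0.98 -0.  ] nose [ 0.549 -0.043  0.142] top [290.8 219.8] mid [260.8 225.9] side [286.6 214.3]
5 [ 0.23 -0.97 -0.08] nose [ 0.557 -0.041  0.13 ] top [290.  218.2] mid [260.6 225.3] side [284.6 215.7]
10 [ 0.27 -0.95 -0.15] nose [ 0.564 -0.038  0.118] top [288.9 216.8] mid [260.2 224.7] side [282.5 217.2]
15 [ 0.31 -0.92 -0.22] nose [ 0.57  -0.033  0.107] top [287.5 215.5] mid [259.8 224.2] side [280.2 219. ]
20 [ 0.35 -0.89 -0.29] nose [ 0.576 -0.028  0.095] top [285.7 214.3] mid [259.2 223.7] side [277.9 220.9]
25 [ 0.39 -0.85 -0.36] nose [ 0.582 -0.021  0.084] top [283.7 213.2] mid [258.5 223.3] side [275.5 223. ]
30 [ 0.42 -0.8  -0.43] nose [ 0.587 -0.014  0.074] top [281.4 212.3] mid [257.7 222.9] side [273.  225.2]
35 [ 0.45 -0.75 -0.49] nose [ 0.592 -0.005  0.064] top [278.8 211.5] mid [256.7 222.6] side [270.4 227.6]
40 [ 0.48 -0.69 -0.55] nose [0.597 0.005 0.054] top [276.1 210.8] mid [255.7 222.3] side [267.8 230. ]
254.82142857142858 231.07142857142858
```

```bash
python3 - <<'E'
from h import *
o,p,M=state(); g=p-.019*M[:,2]
for ph in range(0,40,4):
    dd=-(M@R.from_euler("y",-ph,degrees=True).as_matrix())[:,0]
    if dd[2]<-.01: dd=-(M@R.from_euler("y",ph,degrees=True).as_matrix())[:,0]
    print(ph,dd.round(2),"top",*[proj("top",g+k*dd)[0].round(1) for k in(.04,.06,.161)],"side",proj("side",g+.161*dd)[0].round(1))
E
```

```text
0 [ 0.19 -0.98 -0.  ] top [254.8 227.1] [260.8 225.9] [290.8 219.8] side [286.6 214.3]
4 [ 0.15 -0.99  0.06] top [254.8 227.4] [260.8 226.4] [291.2 221.1] side [288.1 213.3]
8 [ 0.11 -0.99  0.12] top [254.8 227.8] [260.8 226.9] [291.3 222.4] side [289.5 212.5]
12 [ 0.07 -0.98  0.17] top [254.7 228.1] [260.7 227.4] [291.2 223.9] side [290.7 211.9]
16 [ 0.03 -0.97  0.23] top [254.6 228.5] [260.5 228. ] [290.9 225.3] side [291.9 211.4]
20 [-0.01 -0.96  0.29] top [254.4 228.9] [260.2 228.6] [290.3 226.8] side [292.9 211.1]
24 [-0.04 -0.94  0.34] top [254.1 229.3] [259.8 229.1] [289.5 228.4] side [293.8 210.9]
28 [-0.08 -0.92  0.39] top [253.8 229.6] [259.3 229.7] [288.4 230. ] side [294.6 210.9]
32 [-0.12 -0.89  0.45] top [253.4 230. ] [258.8 230.3] [287.1 231.6] side [295.2 211.1]
36 [-0.16 -0.85  0.5 ] top [253.  230.4] [258.2 230.8] [285.5 233.2] side [295.7 211.4]
```

The bar is actually nose-up by about 36° (φ=36 matches the top view); it brushed the lamp on the way down. I'll level it by raising the nose against the lamp's underside, with the gripper kept beyond the lamp's end.

```bash
python3 - <<'E'
from h import *
o,p,M=rep(); g=p-.019*M[:,2]; s=stand(g); print("grip stand",s)
T=lambda x,y,z: world((x,y,z))+.019*M[:,2]
plan([(T(45,222,5),0,255),(T(45,222,75),0,255),(T(30,222,135),0,255),(T(25,222,147),0,255)],step=20)
E
```

```text
t 12.8167 nose(stand mm) [ 3.  40.9  1.9] bar dir(stand) [0.004 1.    0.003] tilt 32.2 F [ 0.3  0.1 -1.3] w 0.0141 q [-12. -11.  -5. 133.   6.  26. -11.]
grip stand [  3.7544108  201.94195728   2.28673645]
3 7 12 7 0 255; 6 12 6 0 255; 7 12 7 0 255
4 0 9 -15 0 255; 0 10 -15 0 255; 0 9 -15 0 255; 0 10 -15 0 255
4 0 5 -15 0 255; 0 4 -14 0 255; 0 5 -15 0 255; 1 5 -14 0 255
1 0 2 -13 0 255
end [0.5465 0.1415 0.2708] toolz [ 0.523  0.101 -0.846] toolx [-0.185  0.983  0.003]
```

Emit:
arm_command --series "7 12 7 0 255; 6 12 6 0 255; 7 12 7 0 255; 0 9 -15 0 255; 0 10 -15 0 255; 0 9 -15 0 255; 0 10 -15 0 255; 0 5 -15 0 255; 0 4 -14 0 255; 0 5 -15 0 255; 1 5 -14 0 255; 0 0 0 0 255; 0 0 0 0 255"

```text
time_s: 13.9
tool_pos: [0.5509, 0.1424, 0.2574]
tool_rot: [147.9, -0.1, 100.7]
force: [-0.8, 1.3, -2.3]
grip_width: 0.0141
grasp_force: 49.5
```

```bash
python3 - <<'E'
from h import *
o,p,M=rep(); print("grip",stand(p-.019*M[:,2]))
E
```

```text
t 13.9 nose(stand mm) [ 28.9  61.5 133.1] bar dir(stand) [0.004 1.    0.002] tilt 32.1 F [-0.8  1.3 -2.3] w 0.0141 q [-13. -15.  -6. 120.   4.  43. -11.]
grip [ 29.59357415 222.51578801 133.51978308]
```

Emit:
arm_command --series "0 2 -6 0 255; 0 2 -6 0 255; 0 0 0 0 255; 0 0 0 0 255; 0 -8 15 0 255; 0 -10 15 0 255; 0 -10 15 0 255; 0 -10 15 0 255; 0 -10 15 0 255; 0 -10 15 0 255; 0 -10 15 0 255; 0 -10 12 0 255; 0 0 0 0 255" --squeeze 60

```text
time_s: 14.98
tool_pos: [0.5417, 0.1389, 0.1244]
tool_rot: [148.3, -0.0, 100.6]
force: [-0.8, -0.4, -1.6]
grip_width: 0.0141
grasp_force: 59.5
```

```bash
cat >> h.py <<'E'
def nose_phi(M,g,ph,d=.161):
    return g-d*(M@R.from_euler("y",ph,degrees=True).as_matrix())[:,0]
E
python3 - <<'E'
from h import *
o,p,M=rep(); g=p-.019*M[:,2]; print("grip",stand(g))
for ph in (-10,-5,0,5,10,15): print(ph,*[(proj(c,nose_phi(M,g,ph))[0]-s).round(1)*4.8 for c,s in(("side",(260,165)),("top",(230,180)))],nose_phi(M,g,ph)[2].round(3))
r=lambda i,f:cv2.resize(i,None,fx=f,fy=f,interpolation=cv2.INTER_CUBIC)
a=cams.read_camera("side");b=cams.read_camera("top")
cv2.imwrite("pics/c4.png",np.hstack([r(a[165:245,260:340],4.8),r(b[180:260,230:310],4.8)]))
E
```

```text
t 14.9833 nose(stand mm) [19.1 59.9  0.5] bar dir(stand) [0.005 1.    0.   ] tilt 31.7 F [-0.8 -0.4 -1.6] w 0.0141 q [-12.  -8.  -8. 130.   9.  27. -16.]
grip [ 19.97886692 220.91100486   0.57261417]
-10 [111.36 236.16] [261.6 189.6] 0.164
-5 [103.68 240.48] [261.6  181.92] 0.152
0 [ 95.04 246.24] [260.16 174.24] 0.14
5 [ 85.92 252.96] [256.32 167.04] 0.129
10 [ 76.32 260.16] [251.52 160.32] 0.117
15 [ 65.76 268.8 ] [244.8  154.56] 0.105
```

View pics/c4.png

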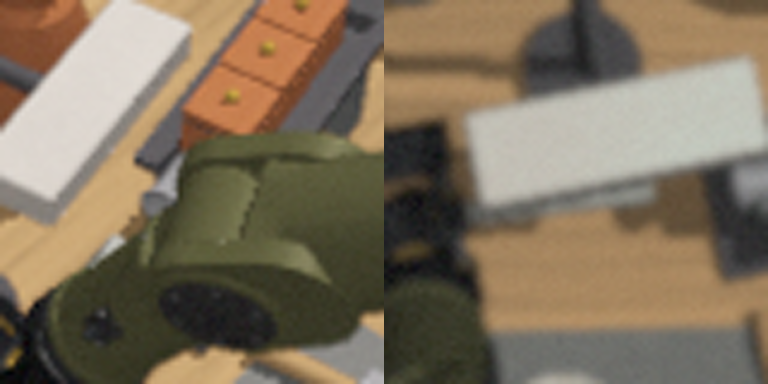

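```bash
python3 - <<'E'
from h import *
o,p,M=state()
T=lambda x,y,z: world((x,y,z))+.019*M[:,2]
p,M=plan([(T(33,223,100),0,255),(T(33,223,149),0,255)],step=25)
plan([(T(33,223,100),0,255),(T(5,223,2),0,255)],p,M,step=25)
E
```

```text
4 0 15 -19 0 255; 1 15 -19 0 255; 0 15 -19 0 255; 1 14 -18 0 255
2 0 13 -21 0 255; 0 13 -21 0 255
end [0.5537 0.1436 0.2728] toolz [ 0.521  0.099 -0.848] toolx [-0.184  0.983  0.002]
2 0 -13 21 0 255; 0 -13 21 0 255
5 0 -15 14 0 255; 0 -15 13 0 255; 0 -15 14 0 255; 0 -15 13 0 255; -1 -15 14 0 255
end [0.527  0.1378 0.1259] toolz [ 0.521  0.099 -0.848] toolx [-0.184  0.983  0.002]
```

Emit:
arm_command --series "0 15 -19 0 255; 1 15 -19 0 255; 0 15 -19 0 255; 1 14 -18 0 255; 0 13 -21 0 255; 0 6 -10 0 255; 0 7 -11 0 255; 0 0 0 0 255; 0 0 0 0 255; 0 0 0 0 255"

```text
time_s: 15.92
tool_pos: [0.5538, 0.1437, 0.2731]
tool_rot: [147.9, -0.1, 100.6]
force: [-0.2, 0.0, -3.3]
grip_width: 0.0139
grasp_force: 59.2
```

```bash
python3 - <<'E'
from h import *
o,p,M=rep(); print("grip",stand(p-.019*M[:,2]),o["wrist_torque"])
E
```

```text
t 15.9167 nose(stand mm) [ 31.9  62.3 148.9] bar dir(stand) [0.005 1.    0.002] tilt 32.1 F [-0.2  0.  -3.3] w 0.0139 q [-13. -15.  -6. 118.   4.  45. -11.]
grip [ 32.69137473 223.26535463 149.14029949] [0.01962553 0.82689686 0.02815975]
```

Emit:
arm_command --series "0 -13 21 0 255; 0 -13 21 0 255; 0 -15 14 0 255; 0 -15 13 0 255; 0 -15 14 0 255; 0 -15 13 0 255; -1 -15 14 0 255; 0 0 0 0 255; 0 0 0 0 255"

```text
time_s: 16.67
tool_pos: [0.5268, 0.1377, 0.1255]
tool_rot: [148.0, -0.1, 100.6]
force: [0.0, -0.4, -0.8]
grip_width: 0.0142
grasp_force: 59.1
```

```bash
python3 - <<'E'
from h import *
o,p,M=rep(); g=p-.019*M[:,2]; print("grip",stand(g))
for ph in (-15,-10,-5,0,5,10): print(ph,*[(proj(c,nose_phi(M,g,ph))[0]-s).round(1)*4.8 for c,s in(("side",(260,165)),("top",(230,180)))],nose_phi(M,g,ph)[2].round(3), ((proj("top",nose_phi(M,g,ph,.06))[0]-(230,180))*4.8).round(1))
r=lambda i,f:cv2.resize(i,None,fx=f,fy=f,interpolation=cv2.INTER_CUBIC)
a=cams.read_camera("side");b=cams.read_camera("top")
cv2.imwrite("pics/c5.png",np.hstack([r(a[165:245,260:340],4.8),r(b[180:260,230:310],4.8)]))
E
```

```text
t 16.6667 nose(stand mm) [ 4.2 61.5  1.3] bar dir(stand) [0.005 1.    0.002] tilt 32.0 F [ 0.  -0.4 -0.8] w 0.0142 q [-12. -10.  -9. 132.   8.  27. -16.]
grip [  5.03257913 222.52020845   1.59432496]
-15 [135.84 242.4 ] [262.08 220.32] 0.177 [116.4 234.2]
-10 [128.64 245.76] [264.   211.68] 0.165 [117.6 231. ]
-5 [120.48 250.08] [264.   203.52] 0.153 [118.  227.8]
0 [111.84 255.36] [262.08 195.36] 0.141 [117.8 224.8]
5 [102.24 262.08] [258.72 188.16] 0.129 [117.  221.9]
10 [ 92.16 269.28] [253.44 181.44] 0.118 [115.5 219.2]
```

View pics/c5.png

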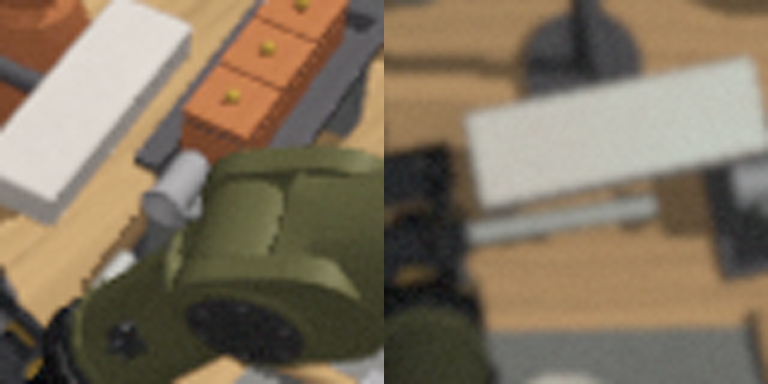

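```bash
python3 - <<'E'
from h import *
o,p,M=state(); g=p-.019*M[:,2]; n=nose_phi(M,g,-6,.165); s=stand(n); print(s, stand(atz("top",(286.5,222.9),.155)))
p,M=plan([(p+RS@(np.array([0,8,0])-s)/1000,0,255)],step=10)
E
```

```text
[-3.25817539 58.89736313 18.25223324] [-6.2574978 57.8517748 15.       ]
6 -8 -1 3 0 255; -9 -1 3 0 255; -8 -1 3 0 255; -9 -1 2 0 255; -8 -2 3 0 255; -9 -1 3 0 255
end [0.541  0.089  0.1098] toolz [ 0.524  0.101 -0.846] toolx [-0.184  0.983  0.003]
```

Emit:
arm_command --series "-8 -1 3 0 255; -9 -1 3 0 255; -8 -1 3 0 255; -9 -1 2 0 255; -8 -1 3 0 255; -7 0 3 0 255; 0 0 0 0 255"

```text
time_s: 17.35
tool_pos: [0.5422, 0.0897, 0.1104]
tool_rot: [147.8, -0.1, 100.5]
force: [0.1, -0.7, -0.0]
grip_width: 0.0136
grasp_force: 59.1
```

```bash
python3 - <<'E'
from h import *
o,p,M=rep(); g=p-.019*M[:,2]; print("grip",stand(g))
for ph in (-15,-10,-6,0,5): n=nose_phi(M,g,ph,.165);print(ph,*[((proj(c,n)[0]-s)*8).round(1) for c,s in(("side",(270,185)),("top",(265,195)))],stand(n).round(1))
print([((proj(c,MOUTH)[0]-s)*8).round() for c,s in(("side",(270,185)),("top",(265,195)))])
r=lambda i,f:cv2.resize(i,None,fx=f,fy=f,interpolation=cv2.INTER_CUBIC)
a=cams.read_camera("side");b=cams.read_camera("top")
cv2.imwrite("pics/c6.png",np.hstack([r(a[185:235,270:320],8),r(b[195:245,265:315],8)]))
E
```

```text
t 17.35 nose(stand mm) [  9.8  11.4 -13.9] bar dir(stand) [0.008 1.    0.002] tilt 32.2 F [ 0.1 -0.7 -0. ] w 0.0136 q [-12.  -9.  -1. 133.   2.  23.  -4.]
grip [ 11.04504244 172.4039971  -13.54318697]
-15 [197.8 177.2] [283.5 213.8] [-12.9  13.1  22.2]
-10 [185.5 183.1] [285.5 199.3] [-5.5 10.  10.3]
-6 [174.7 189.1] [284.8 188.2] [0.6 8.3 0.7]
0 [156.9 200.3] [280.3 172.4] [  9.8   7.4 -13.9]
5 [140.7 211.5] [273.4 160.1] [ 17.4   8.  -26.1]
[array([185., 178.]), array([305., 186.])]
```

View pics/c6.png

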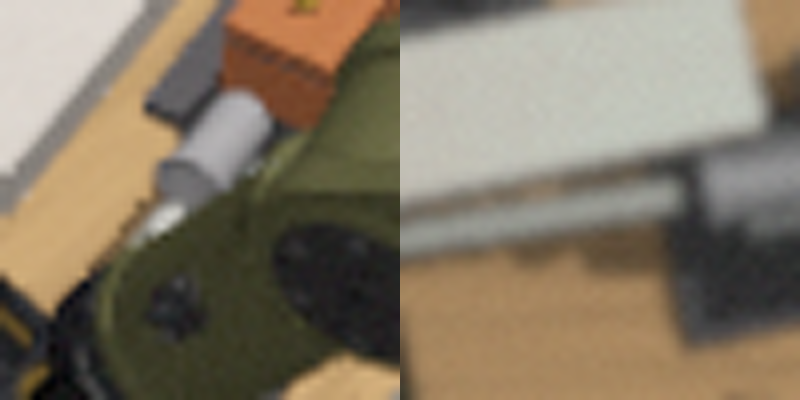

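The nose is in line with the tube in the top view, at crop (285,190) against the mouth at (305,186). In the side view it is just before the mouth at about (178,205). I'll advance gently and watch the force.

Emit:
arm_command --series "-4 0 0 0 255; -4 0 0 0 255; -4 0 0 0 255; -4 0 0 0 255; 0 0 0 0 255"

```text
time_s: 17.87
tool_pos: [0.5425, 0.0833, 0.1093]
tool_rot: [147.9, -0.4, 101.2]
force: [-3.9, 22.7, -0.7]
grip_width: 0.0141
grasp_force: 59.1
```

Emit:
arm_command --series "8 0 0 0 255; 6 0 0 0 255; 0 5 -8 0 255; 0 0 0 0 255; -5 0 0 0 255; -5 0 0 0 255; -4 0 0 0 255; 0 0 0 0 255"

```text
time_s: 18.53
tool_pos: [0.5434, 0.0732, 0.1178]
tool_rot: [148.0, -0.1, 100.4]
force: [0.5, 0.2, -1.4]
grip_width: 0.0141
grasp_force: 59.1
```

```bash
python3 - <<'E'
from h import *
o,p,M=rep(); g=p-.019*M[:,2]; print("grip",stand(g)); print(stand(nose_phi(M,g,-6,.165)), "torque",o["wrist_torque"])
E
```

```text
t 18.5333 nose(stand mm) [ 7.8 -5.  -6.5] bar dir(stand) [0.008 1.    0.003] tilt 32.0 F [ 0.5  0.2 -1.4] w 0.0141 q [-12. -10.   1. 133.   0.  25.  -0.]
grip [  9.1585668  156.04197325  -6.09110427]
[-1.34418248 -8.00956679  8.11398164] torque [-0.06842864  0.6352575   0.0491121 ]
```

Emit:
arm_command --series "-5 0 0 0 255; -5 0 -1 0 255; -5 -1 -1 0 255; -5 0 -1 0 255; -5 -1 -1 0 255; 0 0 0 0 255"

```text
time_s: 19.03
tool_pos: [0.5444, 0.0485, 0.1205]
tool_rot: [147.9, -0.1, 100.5]
force: [1.9, 0.6, -0.5]
grip_width: 0.0139
grasp_force: 59.1
```

```bash
python3 - <<'E'
from h import *
o,p,M=rep(); g=p-.019*M[:,2]; print("grip",stand(g)); print("torque",o["wrist_torque"],"Fstand",RS.T@o["force"])
E
```

```text
t 19.0333 nose(stand mm) [  4.3 -29.4  -3.7] bar dir(stand) [0.007 1.    0.002] tilt 32.1 F [ 1.9  0.6 -0.5] w 0.0139 q [-12. -10.   5. 133.  -3.  25.   6.]
grip [  5.40595492 131.57258945  -3.36224781]
torque [-0.12800337  0.46959608  0.04911663] Fstand [ 1.95599103  0.24928035 -0.48489053]
```

Emit:
arm_command --series "-5 -1 -1 0 255; -5 0 -1 0 255; -5 -1 -1 0 255; -5 0 -1 0 255; -5 0 0 0 255; -4 0 0 0 255; -4 0 0 0 255; 0 0 0 0 255"

```text
time_s: 19.7
tool_pos: [0.5468, 0.0156, 0.1226]
tool_rot: [148.0, -0.1, 100.5]
force: [2.9, -0.8, -1.1]
grip_width: 0.0139
grasp_force: 59.4
```

```bash
python3 - <<'E'
from h import *
o,p,M=rep(); g=p-.019*M[:,2]; print("grip",stand(g)); print("torque",o["wrist_torque"],"Fstand",RS.T@o["force"])
E
```

```text
t 19.7 nose(stand mm) [  0.4 -62.2  -1.6] bar dir(stand) [0.007 1.    0.002] tilt 32.0 F [ 2.9 -0.8 -1.1] w 0.0139 q [-12. -10.  10. 132.  -7.  26.  15.]
grip [ 1.51614571 98.78040828 -1.30921027]
torque [-0.24888863  0.12844838  0.13600698] Fstand [ 2.7173287  -1.3431218  -1.08974429]
```

Emit:
arm_command --series "-4 1 1 0 255; -4 0 0 0 255; -4 0 0 0 255; -4 0 0 0 255; -4 0 0 0 255; -4 0 0 0 255; -4 0 0 0 255; -4 0 0 0 255; -4 0 0 0 255; 0 0 0 0 255"

```text
time_s: 20.53
tool_pos: [0.5541, -0.0186, 0.1217]
tool_rot: [148.0, -0.2, 100.6]
force: [0.1, 2.8, -1.7]
grip_width: 0.0139
grasp_force: 59.2
```

```bash
python3 - <<'E'
from h import *
o,p,M=rep(); g=p-.019*M[:,2]; print("grip",stand(g)); print("torque",o["wrist_torque"],"Fstand",RS.T@o["force"])
E
```

```text
t 20.5333 nose(stand mm) [  1.3 -97.2  -2.7] bar dir(stand) [0.006 1.    0.003] tilt 32.0 F [ 0.1  2.8 -1.7] w 0.0139 q [-12.  -9.  16. 131. -12.  27.  24.]
grip [ 2.20668281 63.83713208 -2.21585705]
torque [0.37215216 0.44769844 0.40463408] Fstand [ 0.60479049  2.77647347 -1.69966477]
```

Emit:
arm_command --series "-3 0 0 0 255; -3 0 0 0 255; -3 0 0 0 255; -3 0 0 0 255; 0 0 0 0 255"

```text
time_s: 20.95
tool_pos: [0.5565, -0.0309, 0.1219]
tool_rot: [148.0, -0.1, 100.5]
force: [1.3, 2.7, -1.3]
grip_width: 0.0141
grasp_force: 59.2
```

Emit:
arm_command --series "-2 0 0 0 255; -2 0 0 0 255; 0 0 0 0 255"

```text
time_s: 21.2
tool_pos: [0.5565, -0.0315, 0.1215]
tool_rot: [148.1, -0.3, 100.8]
force: [-0.6, 10.5, -1.2]
grip_width: 0.0141
grasp_force: 59.2
```

Emit:
arm_command --series "-2 0 0 0 255; 0 0 0 0 255"

```text
time_s: 21.37
tool_pos: [0.5565, -0.0315, 0.1212]
tool_rot: [148.1, -0.4, 100.9]
force: [-0.6, 15.0, -0.6]
grip_width: 0.0138
grasp_force: 59.2
```

```bash
python3 - <<'E'
from h import *
o,p,M=rep(); g=p-.019*M[:,2]; print("grip",stand(g),"Fstand",RS.T@o["force"])
b=cams.read_camera("top"); hsv=cv2.cvtColor(b,cv2.COLOR_BGR2HSV)
# sample top profile along row axis at z .165, predicted home edges
for y in range(-108,-290,-6):
    c=[]
    for x in(-12,0,12):
        u,v=proj("top",world((x,y,25)))[0]; c.append(cv2.getRectSubPix(b.astype(np.float32),(1,1),(float(u),float(v)))[0,0])
    print(y,np.mean(c,0).round().astype(int),end="; ")
E
```

```text
t 21.3667 nose(stand mm) [   2.2 -110.4   -3.7] bar dir(stand) [0.    1.    0.006] tilt 31.9 F [-0.6 15.  -0.6] w 0.0138 q [-12.  -8.  18. 131. -15.  27.  28.]
grip [ 2.20835693 50.54964867 -2.63238393] Fstand [ 2.22821185 14.88134197 -0.5950589 ]
-108 [55 64 79]; -114 [ 58  81 130]; -120 [ 70 100 163]; -126 [ 70 102 166]; -132 [ 68  99 161]; -138 [ 65  99 155]; -144 [ 66 105 161]; -150 [ 70 105 168]; -156 [ 71 103 169]; -162 [ 71 104 169]; -168 [ 69  99 159]; -174 [ 67 100 162]; -180 [ 70 101 166]; -186 [ 69 100 163]; -192 [ 66  98 155]; -198 [ 66 105 160]; -204 [ 70 107 168]; -210 [ 72 105 171]; -216 [ 71 104 171]; -222 [ 67  99 159]; -228 [ 67  99 160]; -234 [ 69 102 168]; -240 [ 69 102 167]; -246 [ 67  99 159]; -252 [ 64 101 157]; -258 [ 69 108 166]; -264 [ 72 105 171]; -270 [ 71 105 172]; -276 [ 84 113 171]; -282 [128 136 155]; -288 [122 138 153];
```

Emit:
arm_command --series "3 0 0 0 255; 0 0 0 0 255; 0 0 0 0 20; 0 0 0 0 20; 0 0 0 0 20; 0 0 0 0 20; 0 0 0 0 20; 0 0 0 0 20; 0 0 0 0 20; 0 0 0 0 20; 0 0 0 0 20; 0 0 0 0 20"

```text
time_s: 22.42
tool_pos: [0.5571, -0.0333, 0.122]
tool_rot: [148.0, -0.1, 100.6]
force: [0.0, -0.3, -0.5]
grip_width: 0.0726
grasp_force: 0.0
```

```bash
python3 - <<'E'
from h import *
o,p,M=rep(); g=p-.019*M[:,2]; print("grip",stand(g)); print((RS.T@M).round(2))
E
```

```text
t 22.4167 nose(stand mm) [   1.5 -112.1   -2.3] bar dir(stand) [0.006 1.    0.002] tilt 32.0 F [ 0.  -0.3 -0.5] w 0.0726 q [-12.  -9.  18. 131. -14.  27.  28.]
grip [ 2.42509871 48.8529291  -1.90418266]
[[ 0.01  0.85  0.53]
 [ 1.   -0.01 -0.  ]
 [ 0.    0.53 -0.85]]
```

Emit:
arm_command --series "6 0 0 0 20; 10 0 0 0 20; 12 0 0 0 20; 15 0 0 0 20; 18 0 0 0 20; 18 0 0 0 20; 18 0 0 0 20; 18 0 0 0 20; 18 0 0 0 20; 18 0 0 0 20; 18 0 0 0 20; 18 0 0 0 20; 0 0 0 0 20"

```text
time_s: 23.5
tool_pos: [0.5223, 0.1543, 0.1229]
tool_rot: [147.9, -0.1, 100.9]
force: [-0.1, -0.5, 0.2]
grip_width: 0.0803
grasp_force: 0.0
```

```bash
python3 - <<'E'
from h import *
o,p,M=rep(); g=p-.019*M[:,2]; print("grip",stand(g))
b=cams.read_camera("top"); a=cams.read_camera("side")
for z,ys in((25,range(-106,-126,-3)),(25,range(-270,-286,-3)),(2,range(-50,-118,-6)),(2,range(0,110,8))):
    print([(y,cv2.getRectSubPix(b.astype(np.float32),(3,3),tuple(map(float,proj("top",world((0,y,z)))[0]))).mean((0,1)).round().astype(int).tolist()) for y in ys])
E
```

```text
t 23.5 nose(stand mm) [ 3.7 78.6 -1.4] bar dir(stand) [0.    1.    0.003] tilt 32.1 F [-0.1 -0.5  0.2] w 0.0803 q [-11. -10. -12. 132.  10.  26. -20.]
grip [  3.75502286 239.58645171  -0.98730607]
[(-106, [72, 78, 88]), (-109, [62, 73, 94]), (-112, [58, 76, 112]), (-115, [61, 86, 136]), (-118, [64, 94, 153]), (-121, [68, 99, 162]), (-124, [70, 101, 165])]
[(-270, [73, 107, 173]), (-273, [78, 110, 173]), (-276, [89, 115, 170]), (-279, [105, 124, 164]), (-282, [122, 133, 157]), (-285, [127, 137, 153])]
[(-50, [138, 142, 141]), (-56, [137, 144, 142]), (-62, [137, 145, 143]), (-68, [137, 144, 143]), (-74, [135, 141, 140]), (-80, [136, 142, 141]), (-86, [135, 141, 140]), (-92, [133, 139, 138]), (-98, [131, 137, 135]), (-104, [114, 120, 119]), (-110, [84, 91, 99]), (-116, [64, 81, 116])]
[(0, [122, 123, 122]), (8, [118, 123, 122]), (16, [136, 142, 142]), (24, [134, 141, 141]), (32, [136, 143, 142]), (40, [132, 140, 140]), (48, [133, 140, 140]), (56, [131, 139, 139]), (64, [131, 139, 139]), (72, [130, 138, 139]), (80, [126, 135, 136]), (88, [97, 112, 122]), (96, [63, 86, 106]), (104, [61, 85, 106])]
```

```bash
python3 -c "
from cell import env; print(env.sign_off())"
```

```text
the job is handed in; nothing more can be done
None
```

I handed the job in at about 23.6 s: the three boxes are home against the end stop with no visible gaps, and the bar lies released in the tube with its nose out, though while being re-levelled it touched the fixed lamp lightly.

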